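Clear the cleaning board and open the push-and-turn cleaner bottle

ROBOT

A 6-joint arm with a two-finger parallel gripper is mounted at the origin on the work surface. World frame = base frame: x ahead of the robot, y to its left, z up, the work surface at z = 0. Lengths are in m, angles in degrees, forces in N, time in s.
With the tool pointing down it reaches from about 0.25 to 0.725 m from the base axis. Payload 9.7 kg.
Tool frame: the origin (TCP) lies at the very end of the fingers, on their centre line; the grasp point (between the pads) lies 19 mm behind it; z points along the fingers, y is the direction in which the jaws open and shut (so a half turn about z gives the same grasp; the last joint's range is limited). The gripper opens to 85 mm and grips with 20 to 120 N. Pads are 22 mm wide; open, the fingers measure 114 mm over their backs; the gripper's body (76 mm by 85 mm) begins 54 mm behind the grasp point. The pads swing forward as they close: fully open they stand 13 mm farther back than shut.
Start: joints at [70.302, 4.979, 10.078, 95.1, 0, 90], TCP at [0.185, 0.518, 0.204] pointing down, gripper open.
Joint ranges: [-179.16, 179.16], [-48.56, 103.87], [-65.8, 70.77], [-126.05, 130.52], [-82.76, 87.17], [-180, 180]. Speed limits (degrees/s): [127.2, 127.2, 147.25, 180, 180, 180].

INTERFACE

Orientations are given as [roll, pitch, yaw] about the fixed x, y, z axes, in that order (R = Rz(yaw) Ry(pitch) Rx(roll)).
In Python, from workcell import bot, camera, ticket gives the robot as it stands.
- The arm moves only by the shell command python3 -m jog 'ROWS' [FORCE]. ROWS is a JSON object of lists of equal length, an entry for each row: "turn": the turn, a rotation vector about the world's x, y, z each as a share of 8 degrees, from -1 to 1, a list of three; "delta_pos": the shift along the world's x, y, z each as a share of 50 mm, from -1 to 1, a list of three; "hand": the opening, from -1 (shut) to 1 (fully open). A call has exactly 10 rows; each row shifts and turns the commanded pose from where the row before left it; what a row does not reach is not made up. A row lasts 1/10 s, in which the tool goes at most 50 mm and 8.59 degrees, less where a joint would pass 70% of its speed; a pose out of reach is approached as far as the arm can. A call with a number of a shift or a turn outside -1 to 1 is refused whole. A call with a gripper value outside its range is refused whole. The fingers move at their own pace and stop on an object; FORCE is the grip in N (left out, the last holds). Time passes only in rows, so rows that do not move let the fingers close, or fill a call up. It gives the time, the measured TCP pose, the force and the opening at its end, in the units of the state.
- bot.get_obs(): the state, without advancing time (a new reading comes with each control period).
- camera(name): name is "side" or "top"; returns a dict with "frame" (384x512x3 uint8, red, green, blue), "range_z" (384x512 float32, m along the optical axis (not along the pixel's ray), 0 where there is no reading), "fx", "fy", "cx", "cy" (pixels), "extrinsics" (4x4, takes a point from world to camera coordinates). Camera axes: x right, y up, looking along -z (the intrinsics and any distortion apply to the point x, -y, -z); pixel columns grow to the right and rows downward; lengths in m; the calibration is good to about 2 mm. A picture is of the moment at which its call begins.
- ticket.job_done(): hands the job in, once; it reports no verdict.
The state is a dict: "time": time; "q": joint angles; "qd": joint speeds; "joint_efforts": joint torques, N m; "ee_pos": TCP position; "tcp_rot": TCP orientation; "wrist_force": force on the tool from outside, world axes, zero at the start; "torque": the same for the moment, N m; "opening": finger opening in m.
Only numpy, scipy, OpenCV 4.12 (cv2) and the standard library are available. Lean on these libraries where they do the work, as an engineer would, in place of code of your own. Each camera call takes 0.05 s, during which the arm holds its last target.

TASK

Get the record cleaning station ready: with the walnut brush (not your fingers) sweep the three plaster chips off the raised board into the trough along its side, and stand the brush back on the bare table, rubber down. Then press the safety cap of the cleaner bottle down, twist it free anticlockwise, lift it off and finish still holding it level in the gripper, a few centimetres straight above the bottle's mouth. Leave everything else on the table where it is.

Things in the scene. Friction and masses are not known exactly. Their poses are not given: they have to be found in the camera images.
- board: Fixed raised pine board. Origin on the table under its centre. 150 mm (its x) by 160 mm (its y, -80 to +80), flat top 35 mm above the table, no rim. A catch trough runs along its -y edge: inside 140 mm long (x), y from -80 to -140 mm, floor 4 mm and outer and end walls 27 mm above the table (8 mm below the board's top). Yaw up to 0.25 rad.
- chip1_c (a point): Loose plaster chip, 26 x 22 x 12 mm high, 12 g, lying on the board at a random yaw; point at its centre. All chips start with |x| below 45 mm and y between -35 and +25 mm in the board's frame.
- chip2_c (a point): Second plaster chip, the same.
- chip3_c (a point): Third plaster chip, the same.
- brush_grip (a point): Walnut dust brush standing on the table: rigid block 130 mm long (its x), 34 wide (its y), flat rubber sole (28 wide), and on it a gripping rib 100 mm long, 24 wide (y), from 22 to 62 mm above the sole. Point in the rib, on the centre line, 45 mm above the sole; z up. About 160 g. Grip the rib across its y with the fingertips 24 mm or more above the sole.
- mouth (a point): Centre of the neck's top, 128 mm above the table, of the amber cleaner bottle (body 76 mm across up to 74 mm high, shoulder tapering to the 32 mm neck at 92 mm), fixed in a 110 mm square wooden cradle 30 mm high. x is the locked direction of the cap's pointer, z up.
- cap_c (a point): Round ribbed white safety cap, 52 mm across (54 over ribs), 30 high, 40 g, locked on the neck. Point at its centre, 15 mm below its flat top and above its underside, 125 mm above the table while locked; x along the raised pointer on top, z up. Pressed 4 mm or more (5 is good) it turns anticlockwise from above to a stop at 66 degrees; from 46 on it is free and lifts straight off. Aim for 57.
- seal (a joint): Sprung seal inside the neck under the cap: travel in m, 0 with the cap locked, positive as the cap is pressed down, stopped at 0.0065. It pushes the cap up with 7 N at 0 and 13 N at the stop. When the cap is free it pops up by 4 mm (-0.004). Unpressed, the cap can neither turn (about 4 degrees of play) nor lift. 14 mm of bare neck lie under the locked cap.
- vial: Bystander: blue glass vial, 30 mm across, 70 mm high, standing. Origin under its centre.
- tin: Bystander: round metal tin, 54 mm across, 32 mm high. Origin under its centre.
- fork: Bystander: steel tuning fork gauge lying flat, about 147 mm long along its x, 24 mm wide, 8 mm high. Origin underneath, near its middle.
- puck: Bystander: brass centre adapter, 38 mm across, 14 mm high. Origin under its centre.
Mind the look-alikes: they are no part of the job. Leave any purple look-alike of the part that bears chip3_c alone.

How it is judged (in metres and radians):
On the way, in this order (a step that is already met when the one before it is completed fails the run):
1. all three chips lie in the trough (z of each of chip1_c, chip2_c, chip3_c in the frame of board below 0.028 m and y of chip1_c in the frame of board between -0.142 and -0.078 m and x of chip1_c in the frame of board between -0.076 and 0.076 m and y of chip2_c in the frame of board between -0.142 and -0.078 m and x of chip2_c in the frame of board between -0.076 and 0.076 m and y of chip3_c in the frame of board between -0.142 and -0.078 m and x of chip3_c in the frame of board between -0.076 and 0.076 m), for 0.2 s.
2. the brush stands released on the table (height (world z) of brush_grip below 0.05 m and angle between brush_grip's own z axis and vertical below 0.15 rad and contact force between the fingers and brush below 0.1 N and contact force between brush and board below 0.1 N), for 0.2 s.
3. the cap is pressed down on the neck (z of cap_c in the frame of mouth below -0.006 m and horizontal distance between cap_c and mouth below 0.006 m), for 0.05 s.
4. the cap is twisted round to its free position, still over the neck (angle between the x axis of cap_c and the x axis of mouth, either way round above 0.7 rad and z of cap_c in the frame of mouth below 0.004 m), for 0.05 s.
At the end, for the whole second after the job is handed in: Chips in the trough, 7 mm or more below the board top; brush upright (0.15 rad) on the table, let go; gripper holds the cap still, level within 0.3 rad, within 30 mm of the bottle axis, underside 15 to 150 mm above the mouth, not touching the bottle; bystanders moved under 30 mm (all of step 1 and all of step 2 and z of cap_c in the frame of mouth between 0.03 and 0.165 m and horizontal distance between cap_c and mouth below 0.03 m and angle between cap_c's own z axis and vertical below 0.3 rad and contact force between the fingers and cap above 0.5 N and contact force between cap and bottle below 0.05 N and linear speed of cap below 0.03 m/s); the arm keeps its last pose, push and grip.
It fails at once if a chip is touched by the fingers (contact force between the fingers and chip1 above 0.5 N or contact force between the fingers and chip2 above 0.5 N or contact force between the fingers and chip3 above 0.5 N).
It fails at once if a bystander (vial, tin, fork, adapter) is moved by more than 30 mm or the vial tipped (distance of any of vial, tin, fork, puck from where it was at the start of the episode above 0.03 m or angle between vial's own z axis and vertical above 0.5 rad).
It also fails if it takes over 54 s, if anything falls off the work surface, if the arm or the gripper's body presses on something with over 40 N, if the wrist force passes 120 N, or if a joint passes its speed limit or range.

## Working session

There is one attempt and no reset: what is moved stays moved. The work goes in short steps, Python scripts to look and compute and a shell command to move; the robot and the scene stay as the last step left them, time stands still between calls to the robot, and variables do not carry over. Pictures are saved under pics/ and viewed, and the job is handed in when it is done.

```bash
ls; mkdir -p pics; cat > h.py <<'E'
import numpy as np,cv2
from workcell import bot,camera,ticket
def shot(n,fn):
    c=camera(n); cv2.imwrite('pics/'+fn+'.png',c['frame'][:,:,::-1]); np.savez('pics/'+fn+'.npz',**c); return c
def load(fn): return dict(np.load('pics/'+fn+'.npz'))
def pts(c):
    d=c['range_z'];v,u=np.mgrid[:d.shape[0],:d.shape[1]]
    P=np.stack([(u-c['cx'])/c['fx']*d,-(v-c['cy'])/c['fy']*d,-d,np.ones_like(d)],-1)
    W=P@np.linalg.inv(c['extrinsics']).T
    return W[...,:3]
def ray(c,u,v,z):
    T=np.linalg.inv(c['extrinsics']);r=T[:3,:3]@np.array([(u-c['cx'])/c['fx'],-(v-c['cy'])/c['fy'],-1]);o=T[:3,3]
    return o+r*(z-o[2])/r[2]
E
python3 - <<'E'
from h import *
for n in('top','side'):
    c=shot(n,n+'0');print(n,c['fx'],c['fy'],c['cx'],c['cy'],c.keys());print(np.linalg.inv(c['extrinsics']).round(3))
print(bot.get_obs())
E
```

```text
pics
top 484.0038466340612 484.0038466340612 258.02466205051087 189.71867386545722 dict_keys(['frame', 'range_z', 'fx', 'fy', 'cx', 'cy', 'extrinsics'])
[[-0.029  0.989 -0.145  0.42 ]
 [-0.999 -0.032 -0.017  0.088]
 [-0.021  0.145  0.989  1.398]
 [ 0.     0.     0.     1.   ]]
side 355.58290464283397 355.58290464283397 250.03651285689784 191.82917483236554 dict_keys(['frame', 'range_z', 'fx', 'fy', 'cx', 'cy', 'extrinsics'])
[[ 0.929  0.263 -0.262  0.418]
 [-0.371  0.616 -0.695 -0.386]
 [-0.021  0.743  0.669  0.564]
 [ 0.     0.     0.     1.   ]]
{'time': 0.1, 'q': array([ 7.03016034e+01,  5.00869919e+00,  1.00424175e+01,  9.51000746e+01,
       -3.85279815e-04,  8.99999665e+01]), 'qd': array([ 0.04047511, -0.01595839,  0.14477633, -0.05150667,  0.00156954,
       -0.01307772]), 'joint_efforts': array([ 1.44635873e-03, -5.21562374e+01,  4.65653265e+01,  1.60104653e-02,
        1.40268407e-04,  8.01709461e-06]), 'ee_pos': array([0.18531577, 0.51760629, 0.20307745]), 'tcp_rot': array([-1.79933644e+02,  3.85240701e-04,  1.60301637e+02]), 'wrist_force': array([0.38887931, 0.65190083, 0.3916314 ]), 'torque': array([-0.02503133,  0.01369214, -0.02594457]), 'opening': 0.08513306652639971}
```

View pics/top0.png

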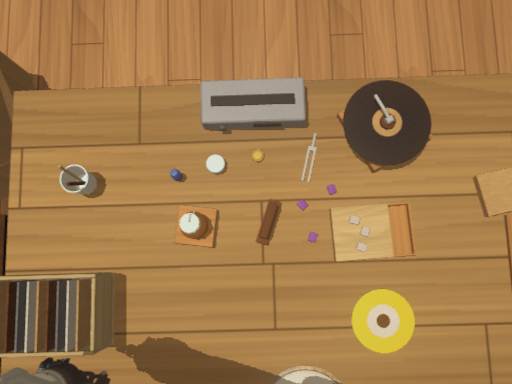

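View pics/side0.png

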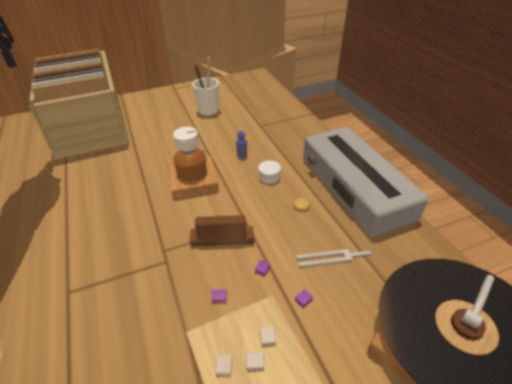

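Top view: the bottle with its cap is at about (192,225), the brush at (268,222) and the board at (372,232), with the trough on its right. There are white chips on the board at (354,220), (365,231) and (362,247). The purple look-alikes are on the table at (332,189), (303,205) and (313,237). I'll enlarge and measure.

```bash
python3 - <<'E'
from h import *
c=load('top0');f=c['frame'][:,:,::-1]
cr=f[130:270,160:420];cv2.imwrite('pics/crop.png',cv2.resize(cr,None,fx=3,fy=3,interpolation=cv2.INTER_CUBIC))
hsv=cv2.cvtColor(f,cv2.COLOR_BGR2HSV);W=pts(c)
def comps(m,name,z,amin=15):
    n,l,s,ce=cv2.connectedComponentsWithStats(m.astype(np.uint8))
    for i in range(1,n):
        if s[i,4]<amin: continue
        P=W[l==i];h=np.percentile(P[:,2],[10,50,95])
        zz=h[2] if z is None else z
        cn=cv2.findContours((l==i).astype(np.uint8),0,2)[0][0]
        r=cv2.minAreaRect(cn);b=cv2.boxPoints(r)
        print(name,ce[i].round(1),s[i,4],'z',h.round(3),'ray',ray(c,*ce[i],zz).round(4),'med',np.median(P,0).round(4))
        if amin>=15: print('   box',[ray(c,*q,zz)[:2].round(4).tolist() for q in b])
roi=np.zeros(f.shape[:2],bool);roi[130:275,160:425]=1
H,S,V=hsv[...,0],hsv[...,1],hsv[...,2]
comps(roi&(S<70)&(V>120),'white',None)
comps(roi&(H>130)&(H<165)&(S>80),'purple',None)
comps(roi&(H>105)&(H<130)&(S>80),'blue',None)
hm=roi&(W[...,2]>0.028)&(W[...,2]<0.045)
comps(hm,'boardtop',0.035,200)
comps(roi&(W[...,2]>0.045)&(W[...,2]<0.08),'h45-80',None)
comps(roi&(W[...,2]>0.045)&(W[...,0]>0)&(V<90),'dark',None)
E
```

```text
white [309.5 158.3] 212 z [-0.001  0.006  0.011] ray [ 0.7108 -0.0414  0.0113] med [ 0.7136 -0.0427  0.0062]
   box [[0.6481, -0.0134], [0.789, -0.0485], [0.783, -0.0722], [0.6423, -0.0368]]
white [215.  163.3] 286 z [0.025 0.031 0.036] ray [0.6998 0.2322 0.0364] med [0.7011 0.2328 0.0307]
   box [[0.6891, 0.2675], [0.7364, 0.2432], [0.7107, 0.1964], [0.6636, 0.2208]]
white [189.2 222.7] 338 z [0.134 0.139 0.143] ray [0.5226 0.2907 0.1429] med [0.5228 0.2916 0.1389]
   box [[0.5438, 0.3226], [0.5527, 0.2696], [0.5013, 0.26], [0.4924, 0.3126]]
white [354.1 219.4] 68 z [0.043 0.046 0.052] ray [ 0.5253 -0.1534  0.0518] med [ 0.5254 -0.1542  0.0465]
   box [[0.5184, -0.1388], [0.5385, -0.145], [0.5317, -0.1687], [0.5117, -0.1625]]
white [364.8 230.7] 70 z [0.042 0.046 0.051] ray [ 0.4931 -0.181   0.0511] med [ 0.4926 -0.182   0.0462]
   box [[0.4855, -0.1668], [0.5085, -0.1759], [0.5009, -0.1962], [0.478, -0.187]]
white [361.2 246.5] 67 z [0.043 0.046 0.051] ray [ 0.4501 -0.1686  0.0513] med [ 0.4491 -0.1695  0.046 ]
   box [[0.4461, -0.1534], [0.4647, -0.162], [0.455, -0.1842], [0.4364,
[... 2280 characters left out ...]
ay [0.5003 0.3134 0.0798] med [0.499  0.3149 0.0758]
   box [[0.513, 0.3325], [0.5196, 0.3263], [0.4902, 0.2951], [0.4837, 0.3013]]
h45-80 [365.3 231. ] 51 z [0.045 0.048 0.052] ray [ 0.4922 -0.1823  0.0518] med [ 0.4925 -0.1845  0.0477]
   box [[0.4852, -0.1675], [0.5089, -0.1769], [0.5014, -0.1972], [0.4777, -0.1877]]
h45-80 [362.1 246.3] 41 z [0.045 0.047 0.051] ray [ 0.4505 -0.1711  0.051 ] med [ 0.4512 -0.1721  0.0472]
   box [[0.4442, -0.1551], [0.4636, -0.1628], [0.455, -0.1862], [0.4355, -0.1784]]
dark [386.5 145.2] 2098 z [0.054 0.057 0.062] ray [ 0.7304 -0.2545  0.0616] med [ 0.7325 -0.2547  0.0571]
   box [[0.7784, -0.1405], [0.7706, -0.3624], [0.6731, -0.3548], [0.6805, -0.1351]]
```

View pics/crop.png

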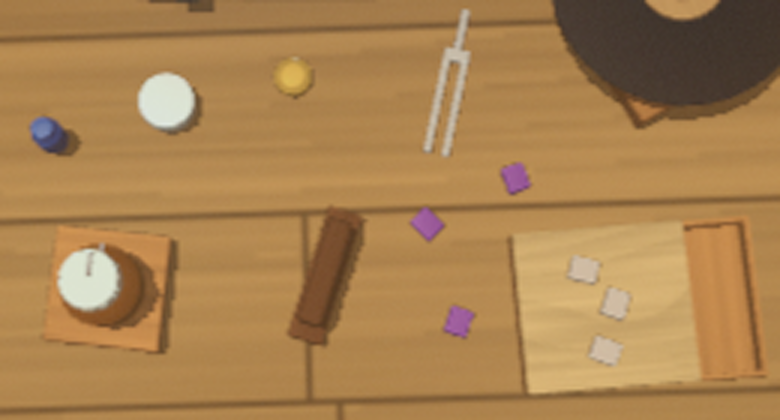

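```bash
python3 - <<'E'
from h import *
c=load('top0');f=c['frame'][:,:,::-1]
W=pts(c)
# board top by HSV (pale) + corners by ray
hsv=cv2.cvtColor(f,cv2.COLOR_BGR2HSV)
for p in [(350,215),(340,250),(400,230),(325,230),(405,230)]: print(p,hsv[p[1],p[0]],W[p[1],p[0]].round(3))
for n,p in dict(TL=(330.7,208.7),BL=(335.7,261),TR=(388,204.5),BR=(394,256.5),trTR=(408.5,203),trBR=(414,255)).items(): print(n,ray(c,*p,0.035 if n[:2]!='tr' else .027).round(4))
cr=f[195:270,320:425];cv2.imwrite('pics/crop2.png',cv2.resize(cr,None,fx=7,fy=7,interpolation=cv2.INTER_CUBIC))
cr=f[195:260,165:300];cv2.imwrite('pics/crop3.png',cv2.resize(cr,None,fx=5.5,fy=5.5,interpolation=cv2.INTER_CUBIC))
E
```

```text
(350, 215) [ 19 104 199] [ 0.539 -0.145  0.039]
(340, 250) [ 19 116 208] [ 0.442 -0.112  0.039]
(400, 230) [ 15 158 192] [ 0.495 -0.292 -0.002]
(325, 230) [ 17 142 182] [ 0.502 -0.078 -0.004]
(405, 230) [ 15 157 197] [ 0.494 -0.305  0.003]
TL [ 0.5588 -0.0923  0.035 ]
BL [ 0.4125 -0.0988  0.035 ]
TR [ 0.5656 -0.2538  0.035 ]
BR [ 0.4202 -0.2605  0.035 ]
trTR [ 0.5689 -0.3139  0.027 ]
trBR [ 0.4227 -0.3183  0.027 ]
```

View pics/crop2.png

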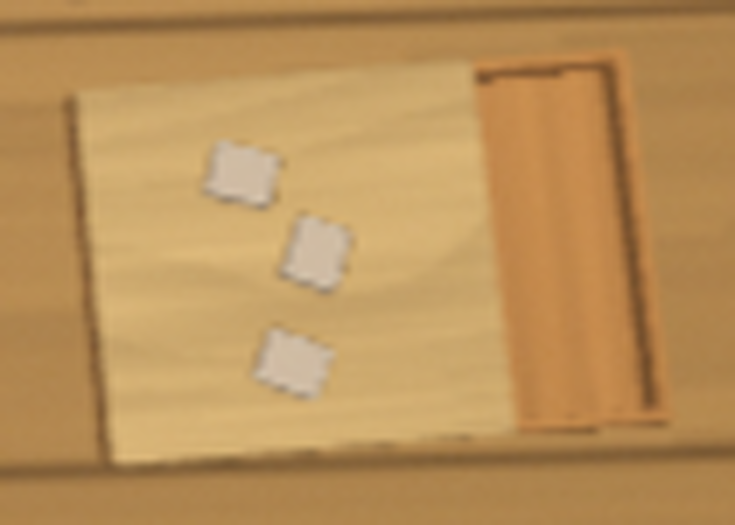

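View pics/crop3.png

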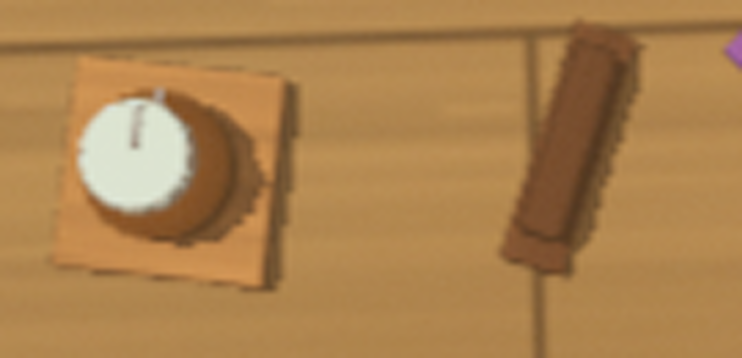

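The three white chips on the board, at pixels (354,219), (365,231) and (361,247), fit the description because they're plaster-coloured, on the board and about 47 mm high. The purple ones lie on the table and must be left alone. The board's centre is about (0.489,-0.176) with a yaw of 2.5°. The brush is at (0.5295,0.0846) with a yaw of -19.5°, and the tool yaw already suits it. Moving now.

```bash
python3 -m jog '{"delta_pos":[[0.344,-0.433,0],[0.344,-0.433,0],[0.344,-0.433,0],[0.344,-0.433,0],[0.344,-0.433,0],[0.344,-0.433,0],[0.344,-0.433,0],[0.344,-0.433,0],[0.344,-0.433,0],[0.344,-0.433,0]],"turn":[[0,0,0],[0,0,0],[0,0,0],[0,0,0],[0,0,0],[0,0,0],[0,0,0],[0,0,0],[0,0,0],[0,0,0]],"hand":[1,1,1,1,1,1,1,1,1,1]}' 60
python3 -m jog '{"delta_pos":[[0.344,-0.433,-0.1],[0.344,-0.433,-0.1],[0.344,-0.433,-0.2],[0.344,-0.433,-0.2],[0.344,-0.433,-0.2],[0.344,-0.433,-0.2],[0.344,-0.433,-0.2],[0.344,-0.433,-0.2],[0.344,-0.433,-0.2],[0.344,-0.433,-0.2]],"turn":[[0,0,0],[0,0,0],[0,0,0],[0,0,0],[0,0,0],[0,0,0],[0,0,0],[0,0,0],[0,0,0],[0,0,0]],"hand":[1,1,1,1,1,1,1,1,1,1]}'
python3 -c "
from h import *
c=shot('side','side1');shot('top','top1');print(bot.get_obs())"
```

```text
time: 1.1
ee_pos: [0.3579, 0.3003, 0.2034]
tcp_rot: [-180.0, -0.0, 160.3]
wrist_force: [0.4, 0.7, 0.5]
opening: 0.0854
time: 2.1
ee_pos: [0.5298, 0.0838, 0.1129]
tcp_rot: [-180.0, -0.0, 160.3]
wrist_force: [0.1, -0.1, 0.8]
opening: 0.0856
{'time': 2.2, 'q': array([ 8.87072305e+00,  2.39930027e+00, -2.83336589e+00,  8.49308394e+01,
       -3.25126598e-02,  2.87146069e+01]), 'qd': array([ 2.53780924, -1.71264023, -0.00546982,  2.04083864,  0.89074196,
        2.791919  ]), 'joint_efforts': array([ -1.54665917, -49.69952345,  48.06608677,  -0.60487965,
        -0.15582996,  -0.5541674 ]), 'ee_pos': array([0.52982684, 0.08251179, 0.11146844]), 'tcp_rot': array([-1.79892930e+02, -1.27777645e-01,  1.60156043e+02]), 'wrist_force': array([ 0.27980201, -0.20313461, -0.80835516]), 'torque': array([ 0.01788936,  0.03929679, -0.01074882]), 'opening': 0.08523493628423014}
```

View pics/side1.png

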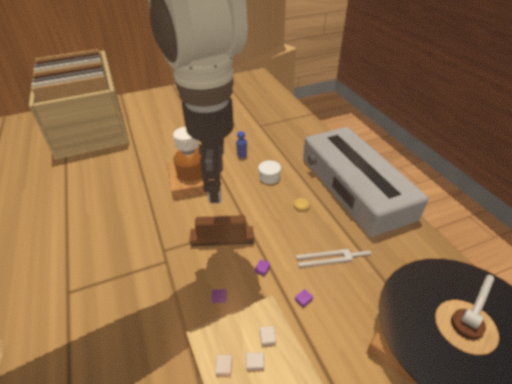

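The fingers, with tips at about (213,198), stand over the brush rib at (220,225). I'll descend and close.

```bash
python3 -m jog '{"delta_pos":[[0,0,-0.28],[0,0,-0.28],[0,0,-0.28],[0,0,-0.28],[0,0,-0.28],[0,0,-0.28],[0,0,0],[0,0,0],[0,0,0],[0,0,0]],"turn":[[0,0,0],[0,0,0],[0,0,0],[0,0,0],[0,0,0],[0,0,0],[0,0,0],[0,0,0],[0,0,0],[0,0,0]],"hand":[1,1,1,1,1,1,1,-1,-1,-1]}' 70
python3 -c "
from h import *
c=shot('side','side2');print(bot.get_obs())"
```

```text
time: 3.2
ee_pos: [0.5299, 0.0849, 0.0305]
tcp_rot: [180.0, 0.1, 160.3]
wrist_force: [0.3, 0.8, 0.6]
opening: 0.0442
{'time': 3.25, 'q': array([ 9.09865816e+00,  3.30969713e+00, -1.08779013e+01,  7.57511387e+01,
       -3.51771400e-03,  2.88003658e+01]), 'qd': array([ 0.07499092,  0.13682287, -0.10849327,  0.02149371, -0.05244823,
       -0.09225385]), 'joint_efforts': array([ 1.39851854e-02, -4.99277115e+01,  4.62870955e+01, -4.58965689e-03,
        2.45928832e-04,  1.32351793e-04]), 'ee_pos': array([0.52981767, 0.08483088, 0.03034185]), 'tcp_rot': array([1.79973569e+02, 5.53795290e-02, 1.60298278e+02]), 'wrist_force': array([ 0.09854439, -0.34640445,  0.23799654]), 'torque': array([-0.0530661 , -0.00127674, -0.00613853]), 'opening': 0.03641178914132944}
```

View pics/side2.png

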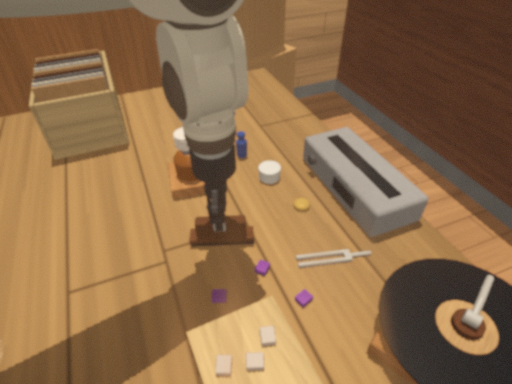

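The jaws straddle the rib at (217,222). I'll finish closing and lift.

```bash
python3 -m jog '{"delta_pos":[[0,0,0],[0,0,0],[0,0,0],[0,0,0],[0,0,0.3],[0,0,0.3],[0,0,0.3],[0,0,0.3],[0,0,0.3],[0,0,0.1]],"turn":[[0,0,0],[0,0,0],[0,0,0],[0,0,0],[0,0,0],[0,0,0],[0,0,0],[0,0,0],[0,0,0],[0,0,0]],"hand":[-1,-1,-1,-1,-1,-1,-1,-1,-1,-1]}'
python3 -c "
from h import *
c=shot('side','side3');print(bot.get_obs())"
```

```text
time: 4.25
ee_pos: [0.5302, 0.0849, 0.1121]
tcp_rot: [179.9, 0.1, 160.3]
wrist_force: [0.6, -0.5, -2.6]
opening: 0.0204
{'time': 4.3, 'q': array([ 9.10001228e+00,  2.16295867e+00, -3.02808128e+00,  8.46613171e+01,
       -2.03768943e-04,  2.88012561e+01]), 'qd': array([ 0.1108384 ,  0.52157828, -2.00561385, -1.67244177, -0.10820872,
       -0.05137996]), 'joint_efforts': array([-4.15523944e-03, -4.80516958e+01,  4.58311486e+01,  8.20909208e-02,
        4.24670516e-04, -6.46656463e-05]), 'ee_pos': array([0.53021281, 0.08492532, 0.11191476]), 'tcp_rot': array([1.79929048e+02, 1.29477079e-01, 1.60298676e+02]), 'wrist_force': array([-0.55497298, -0.00508296, -0.5150682 ]), 'torque': array([-0.00011554,  0.00165815, -0.01599993]), 'opening': 0.020555018880288364}
```

View pics/side3.png

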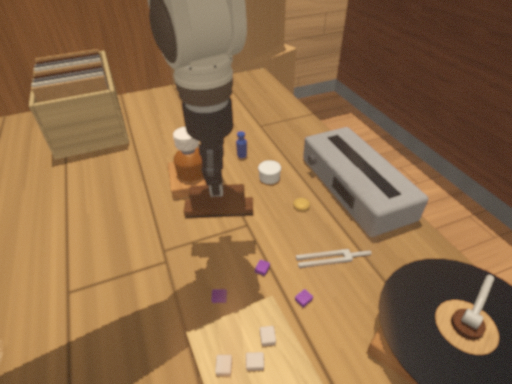

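The brush is lifted and held level. I'll carry it behind the chips, turning it to the board's yaw.

```bash
python3 -m jog '{"delta_pos":[[-0.087,-0.389,0],[-0.087,-0.389,0],[-0.087,-0.389,0],[-0.087,-0.389,0],[-0.087,-0.389,0],[-0.087,-0.389,0],[-0.087,-0.389,0],[-0.087,-0.389,0],[-0.087,-0.389,0],[-0.087,-0.389,0]],"turn":[[0,0,0.275],[0,0,0.275],[0,0,0.275],[0,0,0.275],[0,0,0.275],[0,0,0.275],[0,0,0.275],[0,0,0.275],[0,0,0.275],[0,0,0.275]],"hand":[-1,-1,-1,-1,-1,-1,-1,-1,-1,-1]}'
python3 -c "
from h import *
c=shot('side','side4');c=shot('top','top4');print(bot.get_obs());cv2.imwrite('pics/c4.png',cv2.resize(c['frame'][150:290,240:440,::-1],None,fx=4,fy=4))"
```

```text
time: 5.3
ee_pos: [0.4854, -0.1104, 0.1092]
tcp_rot: [180.0, -0.0, -177.6]
wrist_force: [0.6, -0.2, -1.5]
opening: 0.0209
{'time': 5.4, 'q': array([-1.28982369e+01, -2.95655844e+00, -8.42347482e+00,  8.45862495e+01,
       -2.68995738e-02, -1.51293358e+01]), 'qd': array([2.21014151, 0.10604475, 0.20178573, 0.03609548, 0.92641495,
       4.77293557]), 'joint_efforts': array([-1.39644932e+00, -4.46541595e+01,  4.78519928e+01,  1.79474219e-02,
       -1.62015078e-01, -1.02873098e+00]), 'ee_pos': array([ 0.48519435, -0.11125919,  0.10915026]), 'tcp_rot': array([-1.79987909e+02, -5.83439103e-02, -1.77768895e+02]), 'wrist_force': array([ 0.85675797, -0.18773967, -1.57881442]), 'torque': array([ 0.01892876, -0.06376024, -0.02606005]), 'opening': 0.020988326154645395}
```

View pics/side4.png

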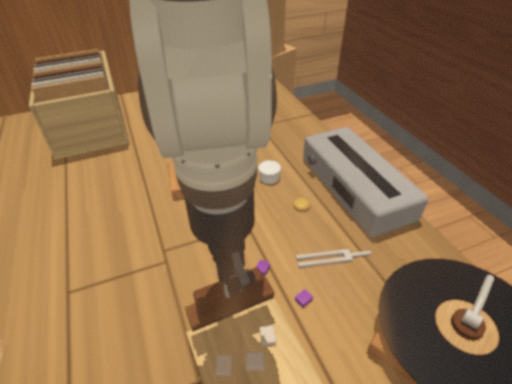

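View pics/c4.png

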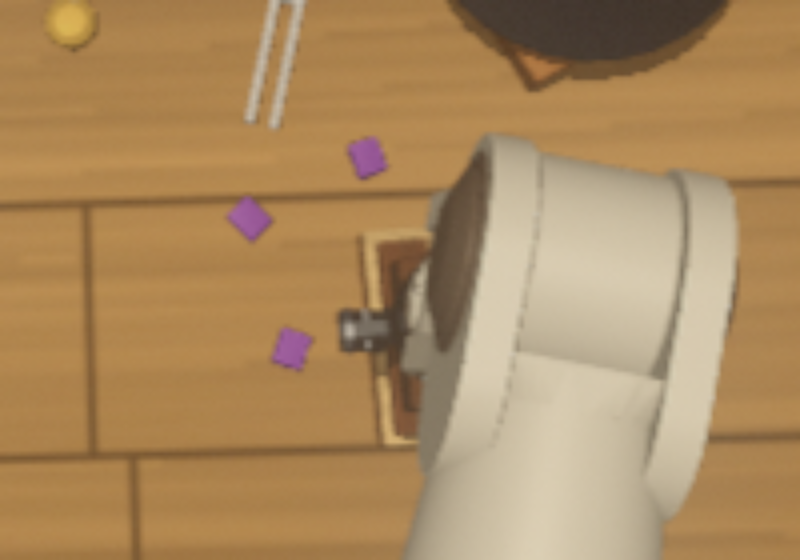

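The brush is parallel to the board's +y edge, behind all the chips. I'll lower it to just above the board.

```bash
python3 -m jog '{"delta_pos":[[0,0.02,-0.14],[0,0.02,-0.14],[0,0,-0.14],[0,0,-0.14],[0,0,-0.14],[0,0,-0.12],[0,0,0],[0,0,0],[0,0,0],[0,0,0]],"turn":[[0,0,0],[0,0,0],[0,0,0],[0,0,0],[0,0,0],[0,0,0],[0,0,0],[0,0,0],[0,0,0],[0,0,0]],"hand":[-1,-1,-1,-1,-1,-1,-1,-1,-1,-1]}'
python3 -c "
from h import *
c=shot('side','side5');print(bot.get_obs());cv2.imwrite('pics/c5.png',cv2.resize(c['frame'][230:384,150:350,::-1],None,fx=3.8,fy=3.8))"
```

```text
time: 6.4
ee_pos: [0.4861, -0.1078, 0.0691]
tcp_rot: [-180.0, 0.0, -177.7]
wrist_force: [0.2, 0.1, -2.2]
opening: 0.0205
{'time': 6.45, 'q': array([-1.25009391e+01, -2.67921722e+00, -1.25911639e+01,  8.00573391e+01,
        1.08170736e-03, -1.47968719e+01]), 'qd': array([ 0.00948629,  0.15054511, -0.10671764, -0.06190256, -0.00404101,
        0.02530374]), 'joint_efforts': array([ 7.67427933e-03, -4.45452118e+01,  4.75520754e+01, -1.87025493e-03,
        7.98046403e-04,  3.46758079e-04]), 'ee_pos': array([ 0.4860757 , -0.1077627 ,  0.06899863]), 'tcp_rot': array([-1.79993202e+02,  2.99718921e-02, -1.77704065e+02]), 'wrist_force': array([ 0.95939438, -0.14635029, -2.29569459]), 'torque': array([-0.0573707 ,  0.03137028, -0.02741956]), 'opening': 0.02095613045693467}
```

View pics/c5.png

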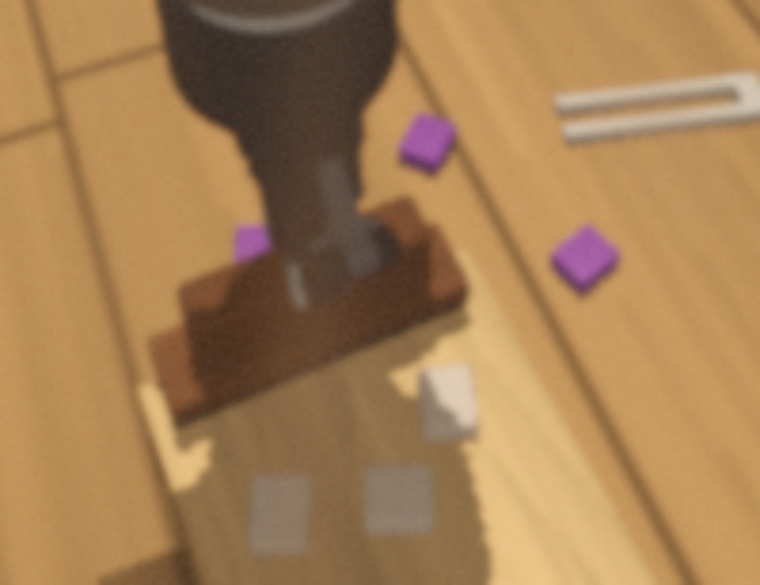

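All three chips are visible ahead of the brush's front face. I'll sweep in the board's -y direction.

```bash
python3 -m jog '{"delta_pos":[[0,0,-0.03],[0.007,-0.15,0],[0.007,-0.15,0],[0.007,-0.15,0],[0.007,-0.15,0],[0.007,-0.15,0],[0.007,-0.15,0],[0.007,-0.15,0],[0.007,-0.15,0],[0.007,-0.15,0]],"turn":[[0,0,0],[0,0,0],[0,0,0],[0,0,0],[0,0,0],[0,0,0],[0,0,0],[0,0,0],[0,0,0],[0,0,0]],"hand":[-1,-1,-1,-1,-1,-1,-1,-1,-1,-1]}'
python3 -c "
from h import *
c=shot('side','side6');print(bot.get_obs()['ee_pos']);cv2.imwrite('pics/c6.png',cv2.resize(c['frame'][200:384,150:400,::-1],None,fx=3,fy=3))"
```

```text
time: 7.45
ee_pos: [0.4891, -0.1758, 0.0672]
tcp_rot: [180.0, -0.0, -177.7]
wrist_force: [0.2, -0.2, -1.7]
opening: 0.021
[ 0.48913571 -0.17665427  0.06715077]
```

View pics/c6.png

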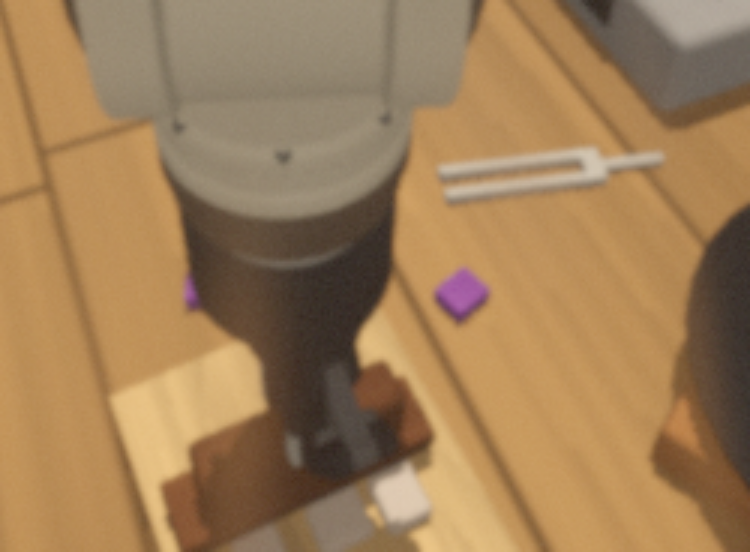

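The chips, at (400,497), (340,515) and (265,540) in the crop, are being pushed by the front face. I'll finish the sweep.

```bash
python3 -m jog '{"delta_pos":[[0.008,-0.17,0],[0.008,-0.17,0],[0.008,-0.17,0],[0.008,-0.17,0],[0.008,-0.17,0],[0.008,-0.17,0],[0.008,-0.17,0],[0.008,-0.17,0],[0.008,-0.17,0],[0.008,-0.17,0]],"turn":[[0,0,0],[0,0,0],[0,0,0],[0,0,0],[0,0,0],[0,0,0],[0,0,0],[0,0,0],[0,0,0],[0,0,0]],"hand":[-1,-1,-1,-1,-1,-1,-1,-1,-1,-1]}'
python3 -m jog '{"delta_pos":[[0,0,0],[0,0,0],[0,0.1,0],[0,0.2,0.2],[0,0.4,0.3],[0,0.6,0.3],[0,0.7,0.2],[0,0.7,0],[0,0.7,0],[0,0.7,0]],"turn":[[0,0,0],[0,0,0],[0,0,0],[0,0,0],[0,0,0],[0,0,0],[0,0,0],[0,0,0],[0,0,0],[0,0,0]],"hand":[-1,-1,-1,-1,-1,-1,-1,-1,-1,-1]}'
python3 -c "
from h import *
c=shot('top','top7');print(bot.get_obs()['ee_pos']);cv2.imwrite('pics/c7.png',cv2.resize(c['frame'][150:290,240:440,::-1],None,fx=4,fy=4))"
```

```text
time: 8.5
ee_pos: [0.4931, -0.2609, 0.0671]
tcp_rot: [-180.0, -0.0, -177.7]
wrist_force: [-0.2, 0.5, -1.6]
opening: 0.0211
time: 9.5
ee_pos: [0.4927, -0.0529, 0.1183]
tcp_rot: [-180.0, 0.1, -177.7]
wrist_force: [0.5, -0.2, -2.1]
opening: 0.0209
[ 0.49257627 -0.04906968  0.11834121]
```

View pics/c7.png

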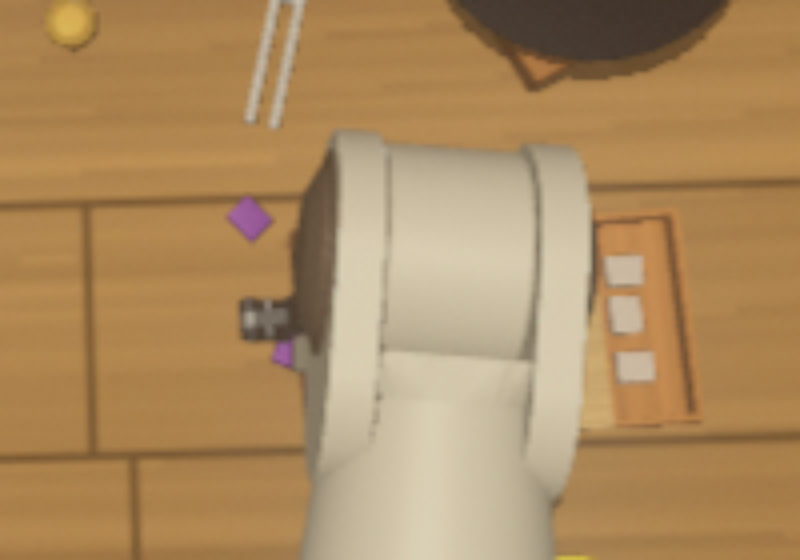

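All three chips lie in the trough, at crop pixels (623,270), (627,315) and (636,366). I'll check their heights and return the brush.

```bash
python3 - <<'E'
from h import *
c=load('top7');W=pts(c);hsv=cv2.cvtColor(c['frame'][:,:,::-1],cv2.COLOR_BGR2HSV)
m=(hsv[...,1]<70)&(hsv[...,2]>120);m[:, :390]=0;m[:210]=0;m[250:]=0;m[:,402:]=0
n,l,s,ce=cv2.connectedComponentsWithStats(m.astype(np.uint8))
for i in range(1,n):
    if s[i,4]<15: continue
    p=ray(c,*ce[i],.016);d=p[:2]-[.4893,-.1764];a=np.radians(2.5)
    print(ce[i],s[i,4],'z top',np.median(W[l==i][:,2]).round(3),'board xy',(d@[[np.cos(a),-np.sin(a)],[np.sin(a),np.cos(a)]]).round(4))
E
python3 -m jog '{"delta_pos":[[0.075,0.268,0],[0.075,0.268,0],[0.075,0.268,0],[0.075,0.268,0],[0.075,0.268,0],[0.075,0.268,0],[0.075,0.268,0],[0.075,0.268,0],[0.075,0.268,0],[0.075,0.268,0]],"turn":[[0,0,0],[0,0,0],[0,0,0],[0,0,0],[0,0,0],[0,0,0],[0,0,0],[0,0,0],[0,0,0],[0,0,0]],"hand":[-1,-1,-1,-1,-1,-1,-1,-1,-1,-1]}'
python3 -m jog '{"delta_pos":[[0,0,-0.25],[0,0,-0.25],[0,0,-0.25],[0,0,-0.25],[0,0,-0.25],[0,0,-0.25],[0,0,-0.1],[0,0,-0.1],[0,0,-0.04],[0,0,0]],"turn":[[0,0,0],[0,0,0],[0,0,0],[0,0,0],[0,0,0],[0,0,0],[0,0,0],[0,0,0],[0,0,0],[0,0,0]],"hand":[-1,-1,-1,-1,-1,-1,-1,-1,-1,-1]}'
python3 -c "
from h import *
c=shot('side','side8');print(bot.get_obs()['ee_pos'],bot.get_obs()['wrist_force'])"
```

```text
[395.23333333 217.01666667] 60 z top 0.014 board xy [ 0.0375 -0.102 ]
[395.71875  228.015625] 64 z top 0.015 board xy [ 0.0063 -0.0998]
[397.55357143 241.05357143] 56 z top 0.015 board xy [-0.0307 -0.1007]
time: 10.55
ee_pos: [0.5308, 0.08, 0.1172]
tcp_rot: [180.0, -0.0, -177.7]
wrist_force: [0.7, 0.2, -1.9]
opening: 0.0208
time: 11.55
ee_pos: [0.5308, 0.0789, 0.0307]
tcp_rot: [180.0, 0.0, -177.7]
wrist_force: [-0.5, -0.2, -1.4]
opening: 0.0209
[0.53088251 0.07884408 0.03063112] [ 0.02201198 -0.00759633 -0.77883701]
```

View pics/side8.png

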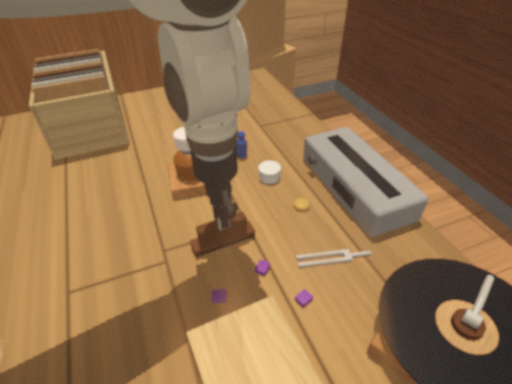

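The chips' tops are at about 15 mm, well inside the trough. The brush is at table height, so I'll settle it, open and retreat upward.

```bash
python3 -m jog '{"delta_pos":[[0,0,-0.02],[0,0,0],[0,0,0],[0,0,0],[0,0,0],[0,0,0],[0,0,0],[0,0,0],[0,0,0],[0,0,0]],"turn":[[0,0,0],[0,0,0],[0,0,0],[0,0,0],[0,0,0],[0,0,0],[0,0,0],[0,0,0],[0,0,0],[0,0,0]],"hand":[-1,-1,-1,0,1,1,1,1,1,1]}'
python3 -m jog '{"delta_pos":[[0,0,0.2],[0,0,0.3],[0,0,0.4],[0,0,0.4],[0,0,0.4],[0,0,0.4],[0,0,0.4],[0,0,0.4],[0,0,0.4],[0,0,0.1]],"turn":[[0,0,0],[0,0,0],[0,0,0],[0,0,0],[0,0,0],[0,0,0],[0,0,0],[0,0,0],[0,0,0],[0,0,0]],"hand":[1,1,1,1,1,1,1,1,1,1]}'
python3 -c "
from h import *
c=shot('side','side9');print(bot.get_obs()['ee_pos'],bot.get_obs()['wrist_force'])"
```

```text
time: 12.6
ee_pos: [0.5305, 0.0788, 0.0291]
tcp_rot: [-180.0, -0.0, -177.7]
wrist_force: [-0.8, -0.5, -1.5]
opening: 0.0854
time: 13.6
ee_pos: [0.5314, 0.0789, 0.2028]
tcp_rot: [180.0, 0.3, -177.7]
wrist_force: [-0.5, -0.6, 1.3]
opening: 0.0854
[0.53131464 0.07892295 0.20210584] [-0.35236702  0.73109362  1.43761765]
```

View pics/side9.png

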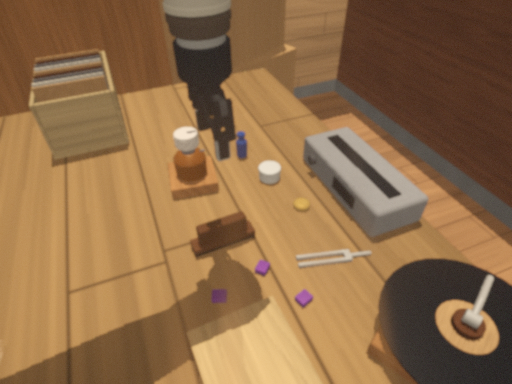

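The brush stands upright and released at (222,235). Next I'll measure the cap and cradle precisely.

```bash
python3 - <<'E'
from h import *
for nm in('top0','side0','side9'):
    c=load(nm);W=pts(c);f=c['frame'][:,:,::-1];hsv=cv2.cvtColor(f,cv2.COLOR_BGR2HSV)
    near=(np.hypot(W[...,0]-.523,W[...,1]-.29)<.06)
    m=near&(W[...,2]>.133)&(W[...,2]<.147)&(hsv[...,1]<80)
    n,l,s,ce=cv2.connectedComponentsWithStats(m.astype(np.uint8));i=1+s[1:,4].argmax()
    P=W[l==i]; (cx,cy),r=cv2.minEnclosingCircle(P[:,:2].astype(np.float32))
    print(nm,s[i,4],'med',np.median(P,0).round(4),'mean',P.mean(0).round(4),'circ',round(cx,4),round(cy,4),round(r,4),'ray.14',ray(c,*ce[i],.14).round(4))
    w=near&(hsv[...,1]<80)&(W[...,2]>.1);cn=max(cv2.findContours(w.astype(np.uint8),0,2)[0],key=len)
    e=cv2.fitEllipse(cn);print('  ell',np.round(e[0],1),ray(c,*e[0],.14).round(4))
c=load('top0');f=c['frame'][:,:,::-1];hsv=cv2.cvtColor(f,cv2.COLOR_BGR2HSV);W=pts(c)
m=(hsv[...,1]>60)&(abs(W[...,2]-.03)<.008)&(np.hypot(W[...,0]-.523,W[...,1]-.29)<.09)
cn=np.vstack([k for k in cv2.findContours(m.astype(np.uint8),0,2)[0] if len(k)>5]);r=cv2.minAreaRect(cn)
print('cradle',ray(c,*r[0],.03).round(4),[ray(c,*q,.03)[:2].round(4).tolist() for q in cv2.boxPoints(r)])
E
```

```text
top0 312 med [0.5234 0.2907 0.1391] mean [0.5235 0.2907 0.1392] circ 0.5239 0.291 0.0265 ray.14 [0.5234 0.2906 0.14  ]
  ell [189.7 222.8] [0.5227 0.2899 0.14  ]
side0 301 med [0.5245 0.2858 0.1402] mean [0.5246 0.2872 0.1396] circ 0.5251 0.2912 0.0269 ray.14 [0.5244 0.2864 0.14  ]
  ell [186.3 138.2] [0.5222 0.2695 0.14  ]
side9 299 med [0.5244 0.2869 0.1402] mean [0.5247 0.2876 0.1396] circ 0.5253 0.2916 0.027 ray.14 [0.5245 0.2867 0.14  ]
  ell [186.3 138.2] [0.5223 0.2695 0.14  ]
cradle [0.5236 0.2906 0.03  ] [[0.4768, 0.3518], [0.5865, 0.3391], [0.5707, 0.2288], [0.4615, 0.2428]]
```

The cap is at (0.5238, 0.2907) with its top at about 0.140, and the cradle's centre agrees to within 0.3 mm. I'll move above it.

```bash
python3 -m jog '{"delta_pos":[[-0.017,0.45,0],[-0.016,0.45,0],[-0.016,0.45,0],[-0.016,0.45,0],[-0.016,0.45,0],[-0.016,0.45,0],[-0.016,0.45,0],[-0.016,0.45,0],[-0.016,0.45,0],[0,0.186,0]],"turn":[[0,0,0],[0,0,0],[0,0,0],[0,0,0],[0,0,0],[0,0,0],[0,0,0],[0,0,0],[0,0,0],[0,0,0]],"hand":[1,1,1,1,1,1,1,1,1,1]}' 80
python3 -m jog '{"delta_pos":[[0,0,-0.3],[0,0,-0.3],[0,0,-0.2],[0,0,0],[0,0,0],[0,0,0],[0,0,0],[0,0,0],[0,0,0],[0,0,0]],"turn":[[0,0,0],[0,0,0],[0,0,0],[0,0,0],[0,0,0],[0,0,0],[0,0,0],[0,0,0],[0,0,0],[0,0,0]],"hand":[1,1,1,1,1,1,1,1,1,1]}'
python3 -c "
from h import *
c=shot('side','side10');o=bot.get_obs();print(o['ee_pos'],o['q'],o['wrist_force']);cv2.imwrite('pics/c10.png',cv2.resize(c['frame'][60:220,100:300,::-1],None,fx=3.7,fy=3.7))"
```

```text
time: 14.65
ee_pos: [0.5228, 0.2921, 0.1982]
tcp_rot: [-180.0, -0.1, -177.6]
wrist_force: [-0.3, -0.4, -0.0]
opening: 0.0855
time: 15.65
ee_pos: [0.5233, 0.2906, 0.1593]
tcp_rot: [180.0, 0.0, -177.7]
wrist_force: [0.5, -0.8, -0.3]
opening: 0.0854
[0.52330285 0.29063563 0.15927118] [ 2.90472287e+01  1.10251698e+01  1.18787688e+01  9.08473915e+01
 -4.76010752e-06  2.67415138e+01] [ 0.63982536 -0.88689724  0.66364048]
```

View pics/c10.png

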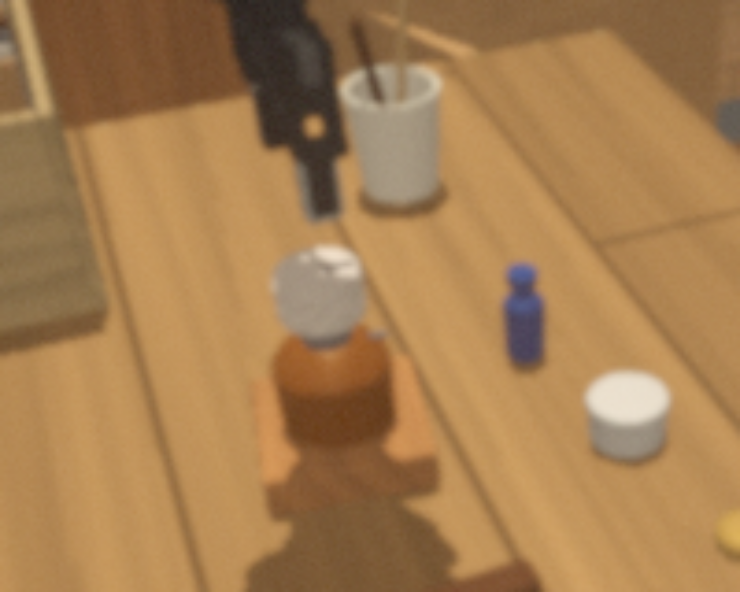

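The gripper is centred over the cap. I'll descend around it and close.

```bash
python3 -m jog '{"delta_pos":[[0.01,0,-0.18],[0,0,-0.18],[0,0,-0.18],[0,0,-0.18],[0,0,-0.18],[0,0,-0.18],[0,0,0],[0,0,0],[0,0,0],[0,0,0]],"turn":[[0,0,0],[0,0,0],[0,0,0],[0,0,0],[0,0,0],[0,0,0],[0,0,0],[0,0,0],[0,0,0],[0,0,0]],"hand":[1,1,1,1,1,1,1,-1,-1,-1]}' 80
python3 -m jog '{"delta_pos":[[0,0,0],[0,0,0],[0,0,0],[0,0,0],[0,0,0],[0,0,0],[0,0,0],[0,0,0],[0,0,0],[0,0,0]],"turn":[[0,0,0],[0,0,0],[0,0,0],[0,0,0],[0,0,0],[0,0,0],[0,0,0],[0,0,0],[0,0,0],[0,0,0]],"hand":[-1,-1,-1,-1,-1,-1,-1,-1,-1,-1]}' 
python3 -c "
from h import *
c=shot('side','side11');o=bot.get_obs();print(o['ee_pos'],o['tcp_rot'],o['torque'],o['wrist_force'],o['opening']);cv2.imwrite('pics/c11.png',cv2.resize(c['frame'][60:220,100:300,::-1],None,fx=3.7,fy=3.7))"
```

```text
time: 16.7
ee_pos: [0.5242, 0.2912, 0.1063]
tcp_rot: [179.9, 0.1, -177.7]
wrist_force: [-1.0, 1.2, 7.2]
opening: 0.0473
time: 17.7
ee_pos: [0.5241, 0.2913, 0.1067]
tcp_rot: [179.9, 0.1, -177.7]
wrist_force: [-2.0, 1.6, 6.6]
opening: 0.0468
[0.52416118 0.29122495 0.10672538] [ 1.79903564e+02  1.02454954e-01 -1.77688554e+02] [ 0.29180548  0.34860514 -0.03830346] [-2.27694797  2.4781243   5.84404621] 0.04685248221110875
```

View pics/c11.png

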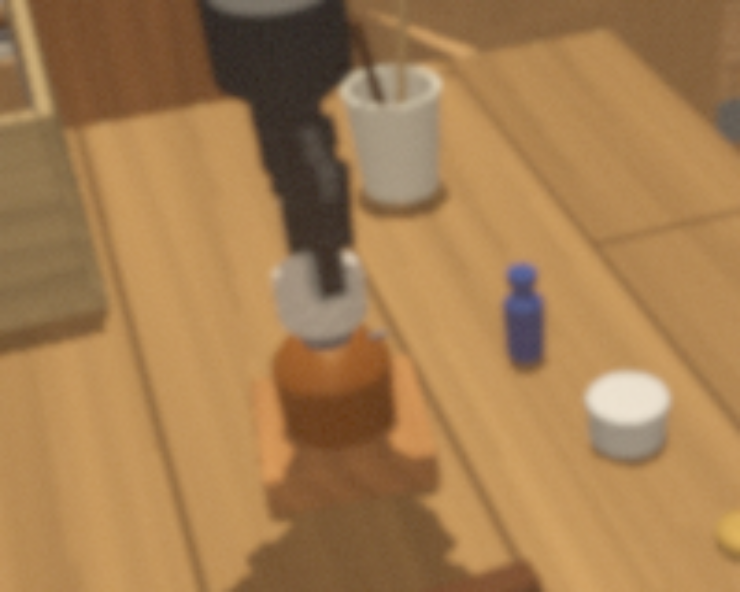

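The cap is gripped with small side forces. I'll press down 5 mm.

```bash
python3 -m jog '{"delta_pos":[[0,0,-0.02],[0,0,-0.02],[0,0,-0.02],[0,0,-0.02],[0,0,-0.02],[0,0,0],[0,0,0],[0,0,0],[0,0,0],[0,0,0]],"turn":[[0,0,0],[0,0,0],[0,0,0],[0,0,0],[0,0,0],[0,0,0],[0,0,0],[0,0,0],[0,0,0],[0,0,0]],"hand":[-1,-1,-1,-1,-1,-1,-1,-1,-1,-1]}' 
python3 -c "
from h import *
o=bot.get_obs();print(o['ee_pos'],o['tcp_rot'],o['torque'],o['wrist_force'],o['opening'])
c=shot('side','side12');cv2.imwrite('pics/c12.png',cv2.resize(c['frame'][60:220,100:300,::-1],None,fx=3.7,fy=3.7))"
```

```text
time: 18.75
ee_pos: [0.5242, 0.2913, 0.1025]
tcp_rot: [179.9, 0.1, -177.7]
wrist_force: [-2.1, 0.6, 10.4]
opening: 0.047
[0.52420321 0.29128312 0.10245629] [ 1.79888411e+02  1.38839170e-01 -1.77681865e+02] [0.18879507 0.72502062 0.03075566] [-2.14866102  0.55530558 10.43096935] 0.04698115973790391
```

View pics/c12.png

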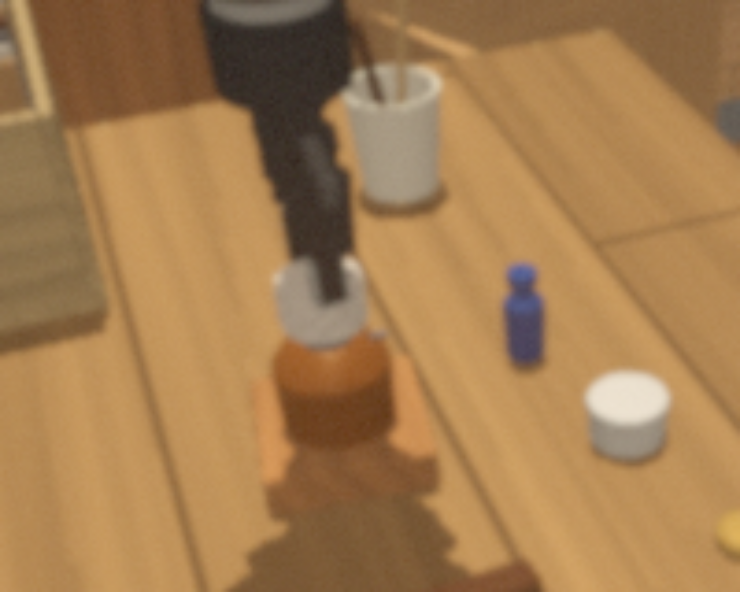

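The TCP moved 4.2 mm and the force is 10.4 N, which puts the seal at about 3.7 mm. I'll press a little more.

```bash
python3 -m jog '{"delta_pos":[[0,0,-0.02],[0,0,-0.01],[0,0,0],[0,0,0],[0,0,0],[0,0,0],[0,0,0],[0,0,0],[0,0,0],[0,0,0]],"turn":[[0,0,0],[0,0,0],[0,0,0],[0,0,0],[0,0,0],[0,0,0],[0,0,0],[0,0,0],[0,0,0],[0,0,0]],"hand":[-1,-1,-1,-1,-1,-1,-1,-1,-1,-1]}' 
python3 -c "
from h import *
o=bot.get_obs();print(o['ee_pos'],o['tcp_rot'],o['torque'],o['wrist_force'],o['opening'])
c=load('top0')
for n in('side9','side12'):
    c=load(n);W=pts(c);hsv=cv2.cvtColor(c['frame'][:,:,::-1],cv2.COLOR_BGR2HSV)
c2=shot('side','side13')
for n in('side9','side11','side12','side13'):
    c=load(n);W=pts(c);hsv=cv2.cvtColor(c['frame'][:,:,::-1],cv2.COLOR_BGR2HSV)
    m=(np.hypot(W[...,0]-.5238,W[...,1]-.2907)<.027)&(W[...,2]>.1)&(hsv[...,1]<60)&(hsv[...,2]>140)
    P=W[m];print(n,m.sum(),np.percentile(P[:,2],[2,5,95,98]).round(4), np.median(np.where(m)[0]))"
```

```text
time: 19.8
ee_pos: [0.5242, 0.2913, 0.1011]
tcp_rot: [179.9, 0.1, -177.7]
wrist_force: [-4.7, 0.5, 11.1]
opening: 0.047
[0.52419621 0.29126872 0.10113836] [ 1.79884487e+02  1.42866218e-01 -1.77682569e+02] [0.10105531 0.79215068 0.03948048] [-4.69871949  0.51146752 11.11840583] 0.047035348536282835
side9 434 [0.1124 0.1159 0.1416 0.1422] 137.5
side11 244 [0.1119 0.1136 0.141  0.1413] 142.0
side12 255 [0.1069 0.1102 0.1374 0.3734] 143.0
side13 235 [0.107  0.1088 0.1357 0.1362] 144.0
```

The cap top is down about 5 to 6 mm and the force is 11 N. I'll twist 57° anticlockwise.

```bash
python3 -m jog '{"delta_pos":[[0,0,0],[0,0,0],[0,0,0],[0,0,0],[0,0,0],[0,0,0],[0,0,0],[0,0,0],[0,0,0],[0,0,0]],"turn":[[0,0,0.71],[0,0,0.71],[0,0,0.71],[0,0,0.71],[0,0,0.71],[0,0,0.71],[0,0,0.71],[0,0,0.71],[0,0,0.71],[0,0,0.71]],"hand":[-1,-1,-1,-1,-1,-1,-1,-1,-1,-1]}' 
python3 -c "
from h import *
o=bot.get_obs();print(o['ee_pos'],o['tcp_rot'],o['torque'],o['wrist_force'],o['opening'])
c=shot('side','side14');cv2.imwrite('pics/c14.png',cv2.resize(c['frame'][80:180,130:250,::-1],None,fx=6,fy=6,interpolation=cv2.INTER_CUBIC))"
```

```text
time: 20.85
ee_pos: [0.5249, 0.2918, 0.1015]
tcp_rot: [-179.9, 0.3, -120.6]
wrist_force: [-1.3, 2.0, 12.3]
opening: 0.0469
[0.5249169  0.2918461  0.10147383] [-179.90183497    0.28101406 -120.64797948] [ 0.56093517  0.24199855 -0.01078673] [-1.30487012  2.02580876 12.3311149 ] 0.04690228197761773
```

View pics/c14.png

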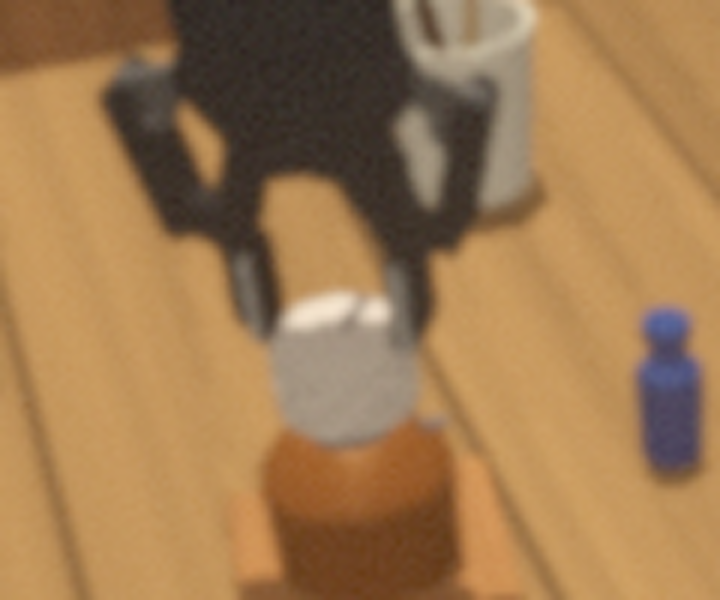

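The turn finished with almost no residual torque. I'll lift a little and check the force.

```bash
python3 -m jog '{"delta_pos":[[0,0,0.02],[0,0,0.02],[0,0,0.03],[0,0,0.03],[0,0,0.03],[0,0,0.03],[0,0,0.03],[0,0,0.03],[0,0,0],[0,0,0]],"turn":[[0,0,0],[0,0,0],[0,0,0],[0,0,0],[0,0,0],[0,0,0],[0,0,0],[0,0,0],[0,0,0],[0,0,0]],"hand":[-1,-1,-1,-1,-1,-1,-1,-1,-1,-1]}' 
python3 -c "
from h import *
o=bot.get_obs();print(o['ee_pos'],o['tcp_rot'],o['torque'],o['wrist_force'],o['opening'])
c=shot('side','side15');cv2.imwrite('pics/c15.png',cv2.resize(c['frame'][80:180,130:250,::-1],None,fx=6,fy=6,interpolation=cv2.INTER_CUBIC))"
```

```text
time: 21.9
ee_pos: [0.5242, 0.2912, 0.1103]
tcp_rot: [-180.0, 0.1, -120.9]
wrist_force: [2.7, 4.5, 4.3]
opening: 0.0469
[0.52424716 0.29119197 0.11025444] [-1.79977162e+02  9.78472258e-02 -1.20889607e+02] [ 1.10273301 -0.43955465 -0.01989198] [2.70057113 4.47034099 4.31756963] 0.04687665613432597
```

View pics/c15.png

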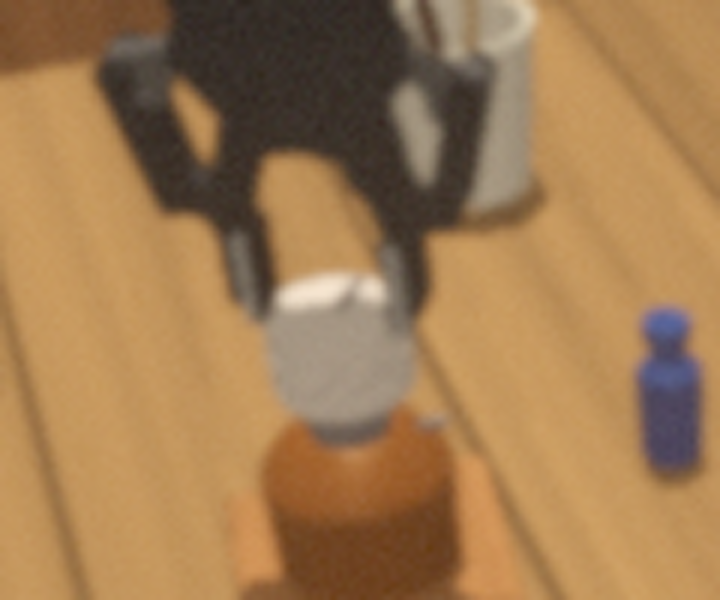

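The cap rose with the gripper and the seal still pushes it up with about 4 N, so it's free. I'll lift it straight off.

```bash
python3 -m jog '{"delta_pos":[[0,0,0.06],[0,0,0.1],[0,0,0.15],[0,0,0.15],[0,0,0.2],[0,0,0.2],[0,0,0.2],[0,0,0.15],[0,0,0.1],[0,0,0]],"turn":[[0,0,0],[0,0,0],[0,0,0],[0,0,0],[0,0,0],[0,0,0],[0,0,0],[0,0,0],[0,0,0],[0,0,0]],"hand":[-1,-1,-1,-1,-1,-1,-1,-1,-1,-1]}' 
python3 -c "
from h import *
o=bot.get_obs();print(o['ee_pos'],o['tcp_rot'],o['torque'],o['wrist_force'],o['opening'])
shot('top','top16');c=shot('side','side16');cv2.imwrite('pics/c16.png',cv2.resize(c['frame'][60:200,110:270,::-1],None,fx=4,fy=4,interpolation=cv2.INTER_CUBIC))"
```

```text
time: 22.95
ee_pos: [0.5241, 0.2907, 0.176]
tcp_rot: [-180.0, 0.1, -120.9]
wrist_force: [0.2, -0.4, -0.7]
opening: 0.0467
[0.52407119 0.29071895 0.17602773] [-1.79965405e+02  5.13561910e-02 -1.20899448e+02] [-0.01765818  0.03836584  0.02932922] [ 0.16081025 -0.38479117 -0.68109388] 0.04666765021395476
```

View pics/c16.png

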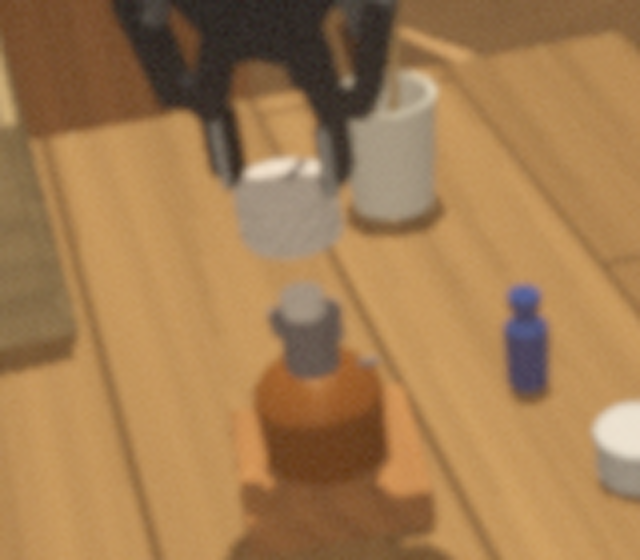

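View pics/top16.png

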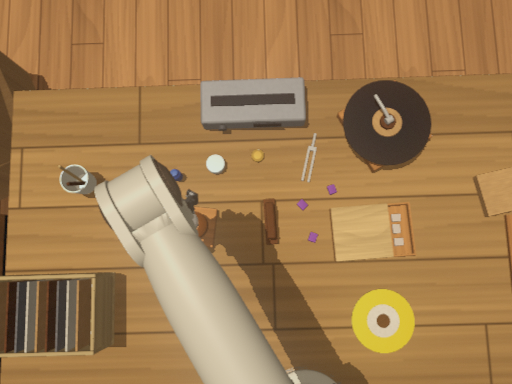

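View pics/side16.png

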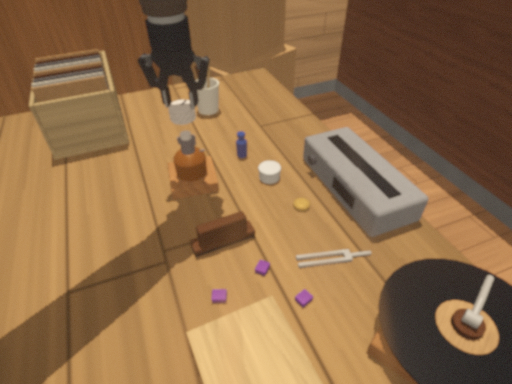

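The cap hangs level at crop (290,205), clear of the neck with its exposed plunger at (305,320). The chips are in the trough at top-view (396,217), (397,229) and (399,241), the brush is upright at (270,222) and the bystanders look unmoved. I'll run a numeric check, then hand in.

```bash
python3 - <<'E'
from h import *
c=load('side16');W=pts(c);hsv=cv2.cvtColor(c['frame'][:,:,::-1],cv2.COLOR_BGR2HSV)
m=(np.hypot(W[...,0]-.524,W[...,1]-.291)<.04)&(W[...,2]>.165)&(W[...,2]<.22)&(hsv[...,1]<60)&(hsv[...,2]>110)
P=W[m];print(m.sum(),'z',np.percentile(P[:,2],[3,97]).round(4))
t=P[P[:,2]>.206];print('top circ',cv2.minEnclosingCircle(t[:,:2].astype(np.float32)))
A=np.c_[t[:,:2],np.ones(len(t))];print('plane',np.linalg.lstsq(A,t[:,2],rcond=None)[0][:2])
a=load('top0')['frame'].astype(int)
b=load('top16')['frame'].astype(int)
H=lambda f:cv2.cvtColor(f.astype(np.uint8)[:,:,::-1].copy(),cv2.COLOR_BGR2HSV)
for nm,lo,hi,x0,x1,y0,y1 in (('tin',0,0,200,232,148,178),('fork',0,0,298,322,130,185)):
    for f in(a,b):
        h=H(f);k=np.zeros(h.shape[:2],bool);k[y0:y1,x0:x1]=1;k&=(h[...,1]<70)&(h[...,2]>110);print(nm,np.argwhere(k).mean(0).round(1))
for f in(a,b):
    h=H(f);k=(h[...,0]>105)&(h[...,0]<130)&(h[...,1]>80);k[:,200:]=0;k[:150]=0;k[200:]=0;print('vial',np.argwhere(k).mean(0).round(1),k.sum())
print('puck diff',abs(a-b)[145:168,246:272].mean())
print(bot.get_obs()['qd'].round(2))
ticket.job_done()
E
```

```text
469 z [0.184  0.2128]
top circ ((0.5235723257064819, 0.28588277101516724), 0.03008502908051014)
plane [ 0.0381385  -0.00520235]
tin [163.4 215.1]
tin [163.4 215.1]
fork [158.3 309.5]
fork [158.1 309.5]
vial [173.6 174.3] 47
vial [173.  174.7] 35
puck diff 1.1521739130434783
[-0.02  0.2  -0.55 -0.2  -0.   -0.01]
the job is handed in; nothing more can be done
```

I swept the three plaster chips into the trough with the brush, stood the brush back on the bare table, and took the safety cap off. The job was handed in at about 23 s, well under the 54 s limit, with the gripper still holding the cap above the bottle. No verdict was reported.

- **Chips:** all three lie in the trough at board y of about -0.10 m, with their tops about 15 mm above the table. The fingers held the brush rib, clear of the chips throughout.
- **Brush:** it stands upright, rubber down and released, close to where it started. It is now turned parallel to the board.
- **Cap:** I pressed it about 5 mm against 11 N and turned it 57° anticlockwise. It is held level, its top at about 0.21 m, so its underside is roughly 5 cm above the mouth. The wrist force was near zero after the lift, so the cap was no longer loading the bottle.
- **Bystanders:** the tin, fork and brass adapter showed no movement between the first and last pictures. The vial was partly hidden by the arm in the last top view. What could be seen of it, in both views, looked unmoved.

One check disagreed a little. The last cap-centre estimate from the side view was about 5 mm off the bottle axis, because the fingers hid part of the cap. The arm's own position reading was within 1 mm of the axis; the limit is 30 mm.

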